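# Hold the treat paddle in the sanitiser slot

### The arm

A 6-joint arm with a two-finger parallel gripper is mounted at the origin on the work surface. World frame = base frame: x ahead of the robot, y to its left, z up, the work surface at z = 0. Lengths are in m, angles in rad, forces in N, time in s.
With the tool pointing down it reaches from about 0.325 to 0.875 m from the base axis. Payload 4.4 kg.
Tool frame: the origin (TCP) lies between the finger pads; the fingertips stand 22 mm ahead of it and the grasp point (between the pads) lies 3 mm ahead of it; z points along the fingers, x is the direction in which the jaws open and shut, and the axes are right-handed (so a half turn about z gives the same grasp; the last joint's range is limited). The gripper opens to 85 mm and grips with 20 to 120 N. Pads are 22 mm wide; open, the fingers measure 114 mm over their backs; the gripper's body (76 mm by 85 mm) begins 54 mm behind the grasp point. The pads swing forward as they close: fully open they stand 13 mm farther back than shut.
Start: joints at [-1.351, 0.207, 1.542, -0, 1.393, -0.15], TCP at [0.208, -0.536, 0.253] pointing down, gripper open.
Joint ranges: [-2.73, 2.73], [-0.86, 2.22], [0.23, 2.46], [-1.11, 4.25], [0.08, 2.63], [-2.82, 2.82]. Speed limits (rad/s): [2.79, 2.79, 3.14, 3.14, 3.14, 3.14].

### API

Orientations are given as a unit quaternion [x, y, z, w].
In Python, from rig import ctrl gives the robot as it stands. The module is installed in compiled form; this text tells all that it offers.
- The arm moves only by the tool send_rows, never from a script. Its argument "motion" is text: rows parted by semicolons, each of 7 numbers parted by spaces: the shift along the tool's x, y, z in m, then the turn, a rotation vector about the tool's x, y, z in degrees, then the opening, from 0 (shut) to 1 (fully open). A call has 1 to 20 rows; each row shifts and turns the commanded pose from where the row before left it, along the tool's axes as they then stand; what a row does not reach is not made up. A row lasts 1/10 s, in which the tool goes at most 50 mm and 8.59 degrees, less where a joint would pass 70% of its speed; a pose out of reach is approached as far as the arm can. A call with a gripper value outside its range is refused whole. The fingers move at their own pace and stop on an object; "newtons" is the grip in N (left out, the last holds). Time passes only in rows, so rows that do not move let the fingers close. It gives the time, the measured TCP pose, the force and the opening at its end, in the units of the state.
- ctrl.read_state(): the state, without advancing time (a new reading comes with each control period).
- ctrl.snapshot(name): name is "scene" or "side" or "wrist"; returns a dict with "frame" (480x640x3 uint8, red, green, blue), "camera_matrix" (3x3 intrinsics, pixels), "xyz" and "rotation" of the camera in the world. Camera axes: x right, y down, z forward; pixel columns grow to the right and rows downward; lengths in m; the calibration is good to about 2 mm. A picture is of the moment at which its call begins. There is no depth.
- ctrl.job_done(): hands the job in, once; it reports no verdict.
Trained networks look in a picture, given as the dict that the camera call returned (one of the last four; its "shot" number tells which), for a name from the list of things; names that differ only in an ending like _2 or _b are one class to them, and where a whole thing is asked for, a point or a joint stands for the part that bears it (a point fixed in the world has none). Each returns a list of dicts, best first, with "conf" (0 to 1); they miss things now and then, are a little off and sometimes report something else, mostly with a low value. They report only what shows in the picture. A call takes as long as a camera call.
- ctrl.regions_of(picture, thing): "pixels" (480x640 bool, what is visible of it) and "box" ([left, top, right, bottom] in pixels, round what is visible of it).
- ctrl.pinpoint(picture, thing): "xy" ([column, row] in pixels: a listed point, or the origin of a listed thing).
The state is a dict: "time": time; "qpos": joint angles; "joint_vel": joint speeds; "joint_torque": joint torques, N m; "tool_pos": TCP position; "tool_rot": TCP orientation; "contact_force": force on the tool from outside, world axes, zero at the start; "ft_torque": the same for the moment, N m; "grip_width": opening from 0.0 (shut) to 1.0 (fully open).
Only numpy, scipy, OpenCV 4.12 (cv2) and the standard library are available. Lean on these libraries where they do the work, as an engineer would, in place of code of your own. Each camera call takes 0.05 s, during which the arm holds its last target.

### The job

Slide the orange shutter of the sanitising unit fully open, then take the red-handled serving paddle out of its wooden stand and lower its blade upright through the slot in the unit's lid until the red band on the blade is level with the lid's top. Finish while still holding the paddle there in the gripper, hanging free of the unit's floor and with its handle clear of the lid, not forced against the slot; leave the shutter open, and leave the blue paddle and the other things on the counter where they are.

Things in the scene. Friction and masses are not known exactly. Their poses are not given: they have to be found in the camera images.
- slot (a point): Centre of the slot's mouth in the top face of the sanitising unit's steel lid, 110 mm above the table. The unit is a fixed white hollow box with violet windows, 160 mm (x) by 130 mm (y) by 110 mm high, from 60 mm in front (-x) to 100 mm behind (+x) the slot. The slot is 8 mm (x) by 42 mm (y), long along this frame's y, goes through the 8 mm lid, and has a 2 mm chamfer round its mouth; the inner floor is 100 mm below the mouth. z up. The closed shutter covers the slot.
- shutter (a joint): Orange shutter plate on the lid, 44 mm (x) by 76 mm (y) by 4 mm, sliding in rails. 0 m = closed (its plate centred over the slot), 0.055 m = fully open at its stop (the slot is wholly free from 0.030 m on). It slides along the +x axis of slot, needs about 2 N and stays where it is left. It starts between 0 and 0.010.
- shutter_knob (a point): Centre (half-way up) of the black round knob on the shutter, 16 mm in diameter and 30 mm tall, standing on the plate: its top is 144 mm and the plate's top 114 mm above the table. The knob lies 10 mm to +x of the plate's centre and moves with the shutter; axes as slot.
- red_grip (a point): Centre (half-way up) of the red handle of the red paddle, which stands upright, handle up, in a stand. The handle is 18 mm (x) by 34 mm (y) by 60 mm tall; below it a flat steel blade 6 mm (x) by 40 mm (y) by 85 mm long, centred under the handle; 145 mm overall, tip 115 mm below this point. Mass 0.14 to 0.24 kg. z points up from blade to handle.
- red_band (a point): Middle of the red band round the red paddle's blade: the band is 16 mm high, its middle 60 mm below the handle's centre, 30 mm below the handle's lower end and 55 mm above the tip. Axes as the handle's.
- blue_grip (a point): Centre of the blue handle of a second paddle, alike but blue, which is to be left in its stand.
- stand_a: Wooden stand of the red paddle, fixed, 70 mm (x) by 90 mm (y) by 48 mm high, with a pocket 8 mm by 42 mm and 40 mm deep in its top, in which the blade stands. Origin at the middle of its underside. The two stands change places.
- stand_b: The like wooden stand of the blue paddle, fixed.
- bone: Brown bone-shaped chew, 102 mm by 50 mm by 20 mm high, lying on the table. Bystander. Origin at the middle of its underside.
- can_a: Green-labelled food can, 74 mm across, 80 mm high. Bystander. Origin under its centre.
- can_b: Yellow-labelled food can, 74 mm across, 80 mm high. Bystander. Origin under its centre.
- jar: Jar with an orange cap, 80 mm across, 110 mm high. Bystander. Origin under its centre.
- shampoo: Bottle with a red label, 56 mm across, 170 mm high. Bystander. Origin under its centre.
- bowl: Steel pet bowl, 140 mm across, 50 mm high, with a yellow ball of 64 mm in it. Bystander. Origin under its centre.

How it is judged:
By the outcome, as a careful person would: the job done as asked, in the order asked, and still so for the second after the job is handed in, while the arm keeps its last pose, push and grip.
It also fails if it takes over 58 s, if anything falls off the work surface, if the arm or the gripper's body presses on something with over 40 N, if the wrist force passes 120 N, or if a joint passes its speed limit or range.

## Working session

There is one attempt and no reset: what is moved stays moved. The work goes in short steps, Python scripts to look and compute and a tool call to move; the robot and the scene stay as the last step left them, time stands still between calls to the robot, and variables do not carry over. Pictures are saved under pics/ and viewed, and the job is handed in when it is done.

Besides the shell and the picture viewer there is one more tool, called after "Emit:" as name(argument=value, ...), one argument or row to a line, values as JSON. send_rows: Moves the arm, as the interface text tells. Its arguments: {"type":"object","properties":{"motion":{"type":"string"},"newtons":{"type":"number"}},"required":["motion"]}

```bash
mkdir -p pics; cat > h.py <<'E'
from rig import ctrl
import numpy as np, cv2
from scipy.spatial.transform import Rotation as R
def save(p,n): cv2.imwrite('pics/'+n+'.png',cv2.cvtColor(p['frame'],cv2.COLOR_RGB2BGR))
def ray(p,xy):
    K=np.array(p['camera_matrix']); d=np.linalg.inv(K)@np.array([xy[0],xy[1],1.])
    r=np.array(p['rotation']); r=r if r.shape==(3,3) else R.from_quat(r).as_matrix()
    d=r@d; return np.array(p['xyz']),d/np.linalg.norm(d)
def atz(p,xy,z):
    o,d=ray(p,xy); return o+d*(z-o[2])/d[2]
def proj(p,X):
    r=np.array(p['rotation']); r=r if r.shape==(3,3) else R.from_quat(r).as_matrix()
    c=r.T@(np.array(X)-np.array(p['xyz'])); u=np.array(p['camera_matrix'])@c; return u[:2]/u[2]
def tri(a,xa,b,xb):
    o1,d1=ray(a,xa);o2,d2=ray(b,xb)
    t=np.linalg.lstsq(np.c_[d1,-d2],o2-o1,rcond=None)[0]
    p,q=o1+t[0]*d1,o2+t[1]*d2
    return (p+q)/2,np.linalg.norm(p-q)
E
python3 - <<'E'
from h import *
np.set_printoptions(precision=4,suppress=True)
s=ctrl.read_state();print(s)
ps={n:ctrl.snapshot(n) for n in("scene","side","wrist")}
for n,p in ps.items():
    save(p,n+'0');print(n,p['xyz'],np.array(p['rotation']).tolist(),p['camera_matrix'][0][0])
    for t in("slot","shutter_knob","red_grip","red_band","blue_grip","stand_a"):
        print(n,t,[(np.round(d['xy'],1).tolist(),round(d['conf'],2)) for d in ctrl.pinpoint(p,t)][:3])
E
```

```text
{'time': 0.0, 'qpos': array([-1.3515,  0.2074,  1.543 ,  0.0001,  1.3935, -0.1505]), 'joint_vel': array([-0.0011,  0.0002, -0.0004, -0.0001, -0.0001, -0.0004]), 'joint_torque': array([ -0.0016, -38.3035, -29.16  ,  -0.0004,   0.0105,   0.    ]), 'tool_pos': array([ 0.2077, -0.5354,  0.2521]), 'tool_rot': array([ 0.8251, -0.565 , -0.0008, -0.0008]), 'contact_force': array([-0.042 , -0.8739,  0.0621]), 'ft_torque': array([-0.0068, -0.0005, -0.0241]), 'grip_width': 1.0023832237544659}
scene [ 1.325  -0.0152  0.8285] [0.6781202013773312, 0.613359609595057, -0.26703290506711785, -0.3043622995917573] 546.0847770616782
scene slot [([361.9, 221.6], 0.55)]
scene shutter_knob [([358.3, 218.2], 0.79)]
scene red_grip [([229.5, 239.0], 0.72), ([226.9, 258.5], 0.3)]
scene red_band [([231.4, 258.9], 0.57)]
scene blue_grip [([126.6, 230.3], 0.75), ([151.6, 357.4], 0.7)]
scene stand_a [([239.0, 283.3], 0.93), ([141.5, 275.7], 0.81)]
side [0.2135 0.7592 1.0495] [-0.20641436241334787, 0.915914941130937, -0.3352069312584503, 0.07828949379639659] 491.5482771689373
side slot [([328.3, 289.3], 0.78)]
side shutter_knob [([325.7, 284.2], 0.95)]
side red_grip [([328.7, 292.5], 0.7), ([354.9, 207.3], 0.63)]
side red_band [([353.8, 220.6], 0.56)]
side blue_grip []
side stand_a [([354.0, 238.2], 0.9), ([392.3, 197.4], 0.76)]
wrist [ 0.2692 -0.5121  0.3725] [0.8179984806921732, -0.5602225786771486, -0.07512252622622669, 0.10670404855961199] 361.67134825199366
wrist slot []
wrist shutter_knob []
wrist red_grip []
wrist red_band []
wrist blue_grip []
wrist stand_a []
```

View pics/scene0.png

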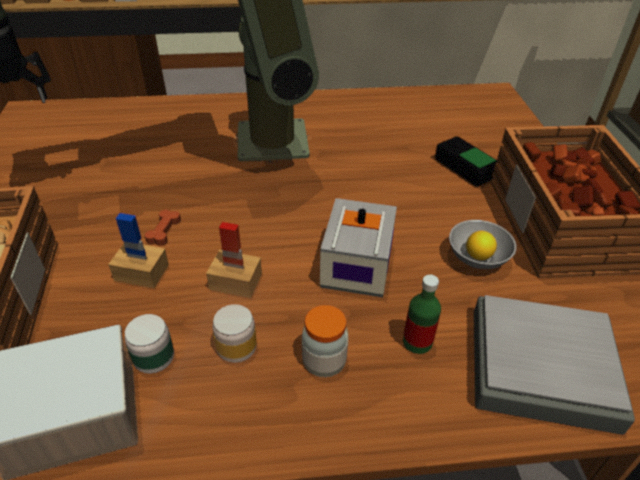

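View pics/side0.png

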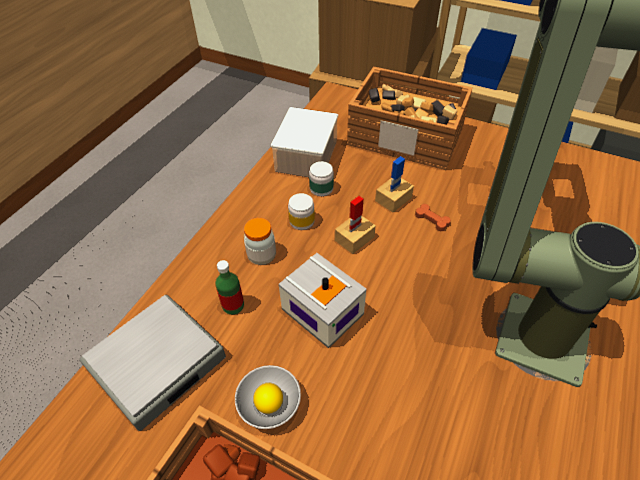

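```bash
python3 - <<'E'
from h import *
np.set_printoptions(precision=4,suppress=True)
a=ctrl.snapshot("scene");b=ctrl.snapshot("side")
print(a['shot'] if 'shot' in a else '')
for n,x,y in [("slot",(361.9,221.6),(328.3,289.3)),("knob",(358.3,218.2),(325.7,284.2)),("redgrip",(229.5,239),(354.9,207.3)),("band",(231.4,258.9),(353.8,220.6)),("stand_a",(239,283.3),(354,238.2)),("stand_b",(141.5,275.7),(392.3,197.4))]:
    print(n,*tri(a,x,b,y))
for t in ("bone","can_a","jar","shampoo","bowl"):
    for p in(a,b): print(t,[(atz(p,d['xy'],0)[:2],round(d['conf'],2)) for d in ctrl.pinpoint(p,t)][:3])
E
```

```text
4
slot [0.4955 0.1642 0.1101] 0.004786225784134449
knob [0.502  0.1581 0.1226] 0.0023006599987957996
redgrip [ 0.5397 -0.0983  0.1229] 0.0002656400425022872
band [ 0.5407 -0.0994  0.0704] 0.0005489747861166304
stand_a [ 0.5379 -0.094   0.0001] 0.00770644766976426
stand_b [ 0.4973 -0.2959 -0.0002] 0.005916841763851363
bone [(array([ 0.3592, -0.2681]), 0.7), (array([0.7452, 0.0691]), 0.7)]
bone [(array([ 0.3573, -0.2766]), 0.81)]
can_a [(array([ 0.6994, -0.2452]), 0.96), (array([ 0.7011, -0.0969]), 0.86)]
can_a [(array([ 0.7209, -0.2555]), 0.87), (array([ 0.7036, -0.0974]), 0.7)]
jar [(array([0.7462, 0.0633]), 0.96)]
jar [(array([0.7538, 0.0622]), 0.57)]
shampoo [(array([0.7324, 0.2395]), 0.74)]
shampoo [(array([0.7258, 0.2442]), 0.84), (array([0.5243, 0.4233]), 0.37)]
bowl [(array([0.5141, 0.4205]), 0.87), (array([ 0.4927, -0.2913]), 0.26)]
bowl [(array([0.5102, 0.4277]), 0.77), (array([ 0.5283, -0.4324]), 0.47)]
```

```bash
python3 - <<'E'
import cv2,numpy as np
a=cv2.imread('pics/scene0.png');b=cv2.imread('pics/side0.png')
A=cv2.resize(a[190:300,310:410],None,fx=4,fy=4,interpolation=cv2.INTER_CUBIC)
B=cv2.resize(b[250:350,270:370],None,fx=4,fy=4,interpolation=cv2.INTER_CUBIC)[:400]
B=cv2.copyMakeBorder(B,0,40,0,0,0)
cv2.imwrite('pics/unit0.png',np.hstack([A,B]))
A=cv2.resize(a[210:300,195:275],None,fx=5,fy=5,interpolation=cv2.INTER_CUBIC)
B=cv2.resize(b[185:275,315:395],None,fx=5,fy=5,interpolation=cv2.INTER_CUBIC)
cv2.imwrite('pics/stand0.png',np.hstack([A,B]))
E
```

```text
(no output)
```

View pics/unit0.png

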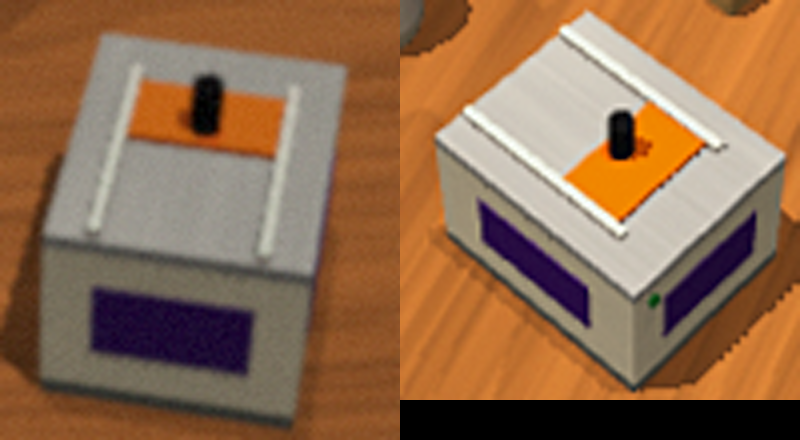

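View pics/stand0.png

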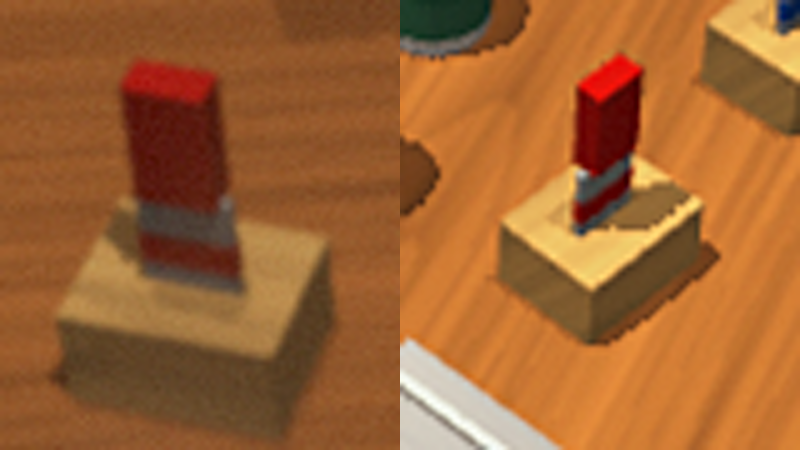

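```bash
python3 - <<'E'
from h import *
np.set_printoptions(precision=4,suppress=True)
a=ctrl.snapshot("scene");b=ctrl.snapshot("side")
def go(p,pts,s,off,z):
    P=np.array([atz(p,np.array(q)/s+off,z)[:2] for q in pts]);print(P.tolist())
    print('center',P.mean(0))
    for i in range(len(P)):
        d=P[(i+1)%len(P)]-P[i];print(np.linalg.norm(d),np.degrees(np.arctan2(d[1],d[0])))
go(a,[(102,34),(346,66),(308,278),(42,238)],4,(310,190),.11)
go(b,[(235,297),(384,157),(190,12),(37,135)],4,(270,250),.11)
go(a,[(58,320),(272,355),(330,235),(122,198)],5,(195,210),.048)
go(b,[(100,220),(192,287),(300,205)],5,(315,185),.048)
go(a,[(125,65),(212,75)],5,(195,210),.153)
go(b,[(177,88),(240,60)],5,(315,185),.153)
print(tri(a,(207/4+310,75/4+190),b,(221/4+270,113/4+250)))
E
```

```text
[[0.4175638278820796, 0.1221613355618389], [0.45606544557884576, 0.24612113197128718], [0.6103129679779868, 0.19525889305159677], [0.5714857684306868, 0.07367856356582003]]
center [0.5139 0.1593]
0.1298014086639271 72.74533007678309
0.1624169495902358 -18.249676370306176
0.12762965150213287 -107.71110530720232
0.1613770211729877 162.51646644020408
[[0.45374674475239746, 0.24609158152542154], [0.415408408554542, 0.12412329780619313], [0.5652783242141579, 0.07438600463902756], [0.6055344512541296, 0.19661357498122334]]
center [0.51   0.1603]
0.127851829301868 -107.44951716264713
0.15790753608177469 -18.359444875223307
0.12868618696664674 71.77049980425244
0.159648304020568 161.94566453641426
[[0.555474698570559, -0.1502150733182573], [0.5824501848450316, -0.06637016104637423], [0.5172916377358068, -0.04213272748193274], [0.4872418699435759, -0.1272257980350712]]
center [ 0.5356 -0.0965]
0.08807750095015202 72.16542032505487
0.06952042467631935 159.59599312335192
0.09024311165140748 -109.45016460294148
0.0720015672085362 -18.619904273820943
[[0.5824453253451891, -0.06780454477274178], [0.5175908661408599, -0.04488100755862723], [0.48734018518215205, -0.12497491045086528]]
center [ 0.5291 -0.0792]
0.06878654982693125 160.53347297199977
0.08561621913502598 -110.69105867894072
0.11096593349853498 31.011255997196706
[[0.5263866606303743, -0.11323766987449119], [0.5352175068575912, -0.08050745373619803]]
center [ 0.5308 -0.0969]
0.033900603144311994 74.90072426829002
0.033900603144311994 -105.09927573170997
[[0.5462256956634703, -0.0812849451293145], [0.5248018901584774, -0.11415267395143414]]
center [ 0.5355 -0.0977]
0.03923349385716441 -123.09706710420984
0.03923349385716441 56.902932895790165
(array([0.5026, 0.1619, 0.1483]), np.float64(0.0010136571188104424))
```

```bash
cat >> h.py <<'E'
np.set_printoptions(precision=4,suppress=True)
def plan(pos,yaw,rot_first=False):
    "target pos, tool-down with tool x at yaw deg"
    s=ctrl.read_state(); T=R.from_quat(s['tool_rot']).as_matrix()
    y=np.radians(yaw); x=np.array([np.cos(y),np.sin(y),0]);z=np.array([0,0,-1.]);G=np.c_[x,np.cross(z,x),z]
    d=np.array(pos)-s['tool_pos']
    print('t',s['time'],'pos',s['tool_pos'],'yaw',np.degrees(np.arctan2(T[1,0],T[0,0])),'F',s['contact_force'],'w',s['grip_width'],'q',s['qpos'])
    print('shift in current tool mm',1e3*T.T@d,' in goal tool mm',1e3*G.T@d,' rotvec deg',np.degrees(R.from_matrix(T.T@G).as_rotvec()))
E
python3 -c "
from h import *
plan((.5025,.162,.27),-18)"
```

```text
t 1.75 pos [ 0.2078 -0.5361  0.2533] yaw -68.81155285181484 F [-0.1126 -0.3185  0.1053] w 0.9986869249905819 q [-1.3515  0.2067  1.5415  0.      1.3935 -0.1505]
shift in current tool mm [-544.4389 -527.088   -16.7097]  in goal tool mm [  64.5148 -755.0313  -16.7401]  rotvec deg [ -0.0023   0.0007 -50.8116]
```

Emit:
send_rows(
  motion="-0.0302 -0.0293 -0.001 0 0 0 1; -0.0302 -0.0293 -0.001 0 0 0 1; -0.0302 -0.0293 -0.001 0 0 0 1; -0.0302 -0.0293 -0.001 0 0 0 1; -0.0302 -0.0293 -0.001 0 0 0 1; -0.0302 -0.0293 -0.001 0 0 0 1; -0.0302 -0.0293 -0.001 0 0 0 1; -0.0302 -0.0293 -0.001 0 0 0 1; -0.0302 -0.0293 -0.001 0 0 0 1; -0.0302 -0.0293 -0.001 0 0 0 1; -0.0302 -0.0293 -0.001 0 0 0 1; -0.0302 -0.0293 -0.001 0 0 0 1; -0.0302 -0.0293 -0.001 0 0 0 1; -0.0302 -0.0293 -0.001 0 0 0 1; -0.0302 -0.0293 -0.001 0 0 0 1; -0.0302 -0.0293 -0.001 0 0 0 1; -0.0302 -0.0293 -0.001 0 0 0 1; -0.0302 -0.0293 -0.001 0 0 0 1",
)

```text
time: 3.55
tool_pos: [0.5036, 0.1632, 0.2715]
tool_rot: [0.825, -0.565, 0.0, -0.0]
contact_force: [0.6, 0.0, 0.2]
grip_width: 1.003
```

Emit:
send_rows(
  motion="0 0 0 0 0 -8.47 0.7; 0 0 0 0 0 -8.47 0.7; 0 0 0 0 0 -8.47 0.7; 0 0 0 0 0 -8.47 0.7; 0 0 0 0 0 -8.47 0.7; 0 0 0 0 0 -8.47 0.7; 0 0 0 0 0 0 0.7; 0 0 0 0 0 0 0.7",
)

```text
time: 4.35
tool_pos: [0.5031, 0.1613, 0.2713]
tool_rot: [0.987, -0.158, 0.0, -0.0]
contact_force: [0.1, -0.1, -0.3]
grip_width: 0.699
```

```bash
python3 -c "
from h import *
plan((.5025,.162,.27),-18)
p=ctrl.snapshot('wrist');save(p,'w1')
for t in('shutter_knob','slot'): print([(d['xy'],d['conf']) for d in ctrl.pinpoint(p,t)])
print(proj(p,(.5025,.162,.129)),proj(p,(.493,.166,.11)))
"
```

```text
t 4.35 pos [0.5031 0.1613 0.2713] yaw -18.16753683469007 F [ 0.0804 -0.0948 -0.2738] w 0.6994016805749486 q [0.1464 0.093  1.6334 0.     1.4151 0.4635]
shift in current tool mm [-0.7731 -0.4367  1.3289]  in goal tool mm [-0.7718 -0.439   1.3289]  rotvec deg [-0.0028 -0.0032 -0.1675]
[([320.3, 230.8], 0.88)]
[([304.0, 228.0], 0.57)]
[318.9295 235.0035] [306.1349 228.2493]
```

View pics/w1.png

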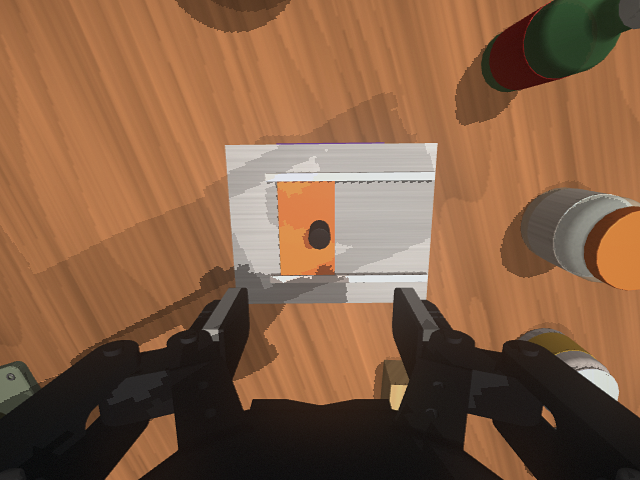

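```bash
python3 -c "
from h import *
p=ctrl.snapshot('wrist')
P=np.array([atz(p,q,.11)[:2] for q in [(225,145),(437.5,143.5),(427.5,303),(236,303)]]);print(P,P.mean(0))
for i in range(4):
    d=P[(i+1)%4]-P[i];print(np.linalg.norm(d),np.degrees(np.arctan2(d[1],d[0])))
print(atz(p,(319,234),.129), atz(p,(319,242),.144))
Q=np.array([atz(p,q,.114)[:2] for q in [(277,182),(334,182),(335,275),(281,275)]]);print(Q.mean(0))
"
```

```text
[[0.4556 0.2457]
 [0.6077 0.1971]
 [0.5697 0.0728]
 [0.416  0.1231]] [0.5122 0.1597]
0.15974618567091078 -17.71982394068611
0.13001507439219911 -107.03225498096847
0.16168803409289703 161.8795748845298
0.12887578365930943 72.11225367507016
[0.5028 0.1627 0.129 ] [0.5022 0.1606 0.144 ]
[0.4934 0.1652]
```

Emit:
send_rows(
  motion="-0.001 -0.001 0.030 0 0 0 0.6; 0 0 0.030 0 0 0 0.5; 0 0 0.030 0 0 0 0.5; 0 0 0.025 0 0 0 0.5; 0 0 0.013 0 0 0 0.5; 0 0 0 0 0 0 0; 0 0 0 0 0 0 0; 0 0 0 0 0 0 0; 0 0 0 0 0 0 0; 0 0 0 0 0 0 0; 0 0 0 0 0 0 0",
  newtons=25,
)

```text
time: 5.65
tool_pos: [0.5031, 0.1626, 0.1441]
tool_rot: [0.988, -0.156, 0.001, -0.0]
contact_force: [0.6, 0.3, -1.0]
grip_width: 0.176
```

```bash
python3 -c "
from h import *
plan((.5025,.162,.143),-18)
p=ctrl.snapshot('wrist');save(p,'w2')
"
```

```text
t 5.65 pos [0.5031 0.1626 0.1441] yaw -17.995752306717613 F [ 0.6006  0.2883 -0.9769] w 0.1761452625450198 q [ 0.149   0.2265  1.7604 -0.0001  1.153   0.4631]
shift in current tool mm [-0.3349  0.7793  1.0723]  in goal tool mm [-0.3332  0.7786  1.0733]  rotvec deg [-0.0395 -0.0884  0.0043]
```

View pics/w2.png

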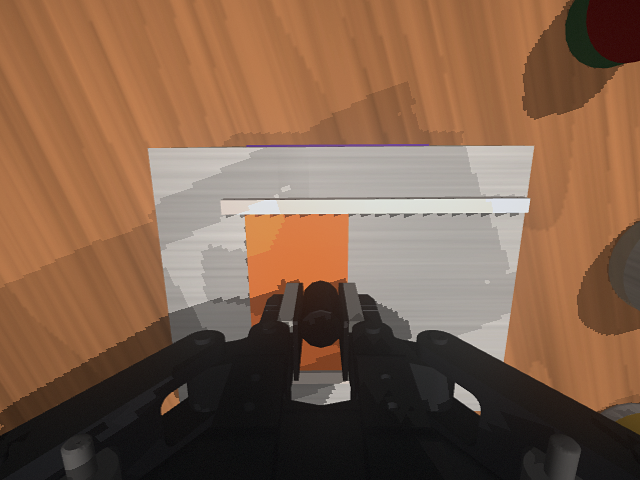

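Emit:
send_rows(
  motion="0.006 0 0 0 0 0 0; 0.006 0 0 0 0 0 0; 0.006 0 0 0 0 0 0; 0.006 0 0 0 0 0 0; 0.006 0 0 0 0 0 0; 0.006 0 0 0 0 0 0; 0.006 0 0 0 0 0 0; 0.006 0 0 0 0 0 0; 0.003 0 0 0 0 0 0; 0 0 0 0 0 0 0",
)

```text
time: 6.7
tool_pos: [0.5526, 0.1468, 0.144]
tool_rot: [0.988, -0.157, 0.002, -0.0]
contact_force: [1.5, 2.0, 4.0]
grip_width: 0.173
```

Emit:
send_rows(
  motion="0.002 0 0 0 0 0 0; 0.001 0 0 0 0 0 0; 0.001 0 0 0 0 0 0; 0 0 0 0 0 0 0",
)

```text
time: 7.1
tool_pos: [0.5545, 0.1463, 0.1439]
tool_rot: [0.988, -0.156, -0.0, -0.001]
contact_force: [-4.3, 2.4, 8.8]
grip_width: 0.175
```

Emit:
send_rows(
  motion="0.001 0 0 0 0 0 0; 0.001 0 0 0 0 0 0; 0 0 0 0 0 0 0",
)

```text
time: 7.4
tool_pos: [0.5546, 0.1462, 0.1439]
tool_rot: [0.988, -0.156, -0.003, -0.001]
contact_force: [-7.7, 4.0, 11.5]
grip_width: 0.174
```

```bash
python3 -c "
from h import *
plan((.5025,.162,.143),-18)
p=ctrl.snapshot('wrist');save(p,'w3')
"
```

```text
t 7.4 pos [0.5546 0.1462 0.1439] yaw -17.97525209399682 F [-7.7098  4.0279 11.5184] w 0.1739393231970395 q [0.1056 0.3176 1.6435 0.0026 1.1852 0.4184]
shift in current tool mm [-54.4672   1.0461   1.1411]  in goal tool mm [-54.472    1.0693   0.8559]  rotvec deg [-0.0161  0.3003  0.0247]
```

View pics/w3.png

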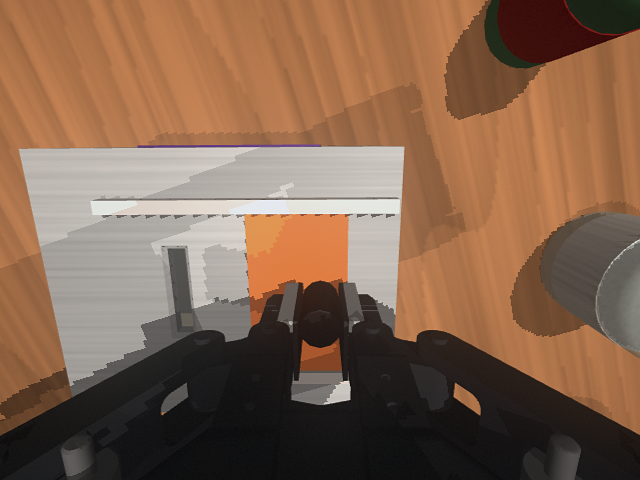

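Emit:
send_rows(
  motion="-0.002 0 0 0 0 0 0; 0 0 0 0 0 0 0.5; 0 0 0 0 0 0 0.5; 0 0 0 0 0 0 0.5; 0 0 -0.02 0 0 0 0.5; 0 0 -0.03 0 0 0 0.5; 0 0 -0.038 0 0 0 0.6; -0.032 0 -0.038 0 0 0 0.7; -0.032 0 0 0 0 0 0.8; 0 0 0 0 0 0 0.8; 0 0 0 0 0 0 0.8",
)

```text
time: 8.55
tool_pos: [0.4935, 0.1652, 0.2689]
tool_rot: [0.988, -0.156, 0.0, 0.0]
contact_force: [-0.3, -0.1, 0.3]
grip_width: 0.799
```

```bash
python3 -c "
from h import *
plan((.4932,.1659,.27),-18)
p=ctrl.snapshot('wrist');save(p,'w4')
print([(d['xy'],d['conf']) for d in ctrl.pinpoint(p,'slot')],proj(p,(.4932,.1659,.11)))
c=p['frame'][130:310,220:460];cv2.imwrite('pics/w4c.png',cv2.cvtColor(cv2.resize(c,None,fx=3.3,fy=3.3,interpolation=cv2.INTER_CUBIC),cv2.COLOR_RGB2BGR))
"
```

```text
t 8.55 pos [0.4935 0.1652 0.2689] yaw -17.95921339270787 F [-0.345  -0.0833  0.2704] w 0.7990112481717823 q [ 0.157   0.078   1.6547 -0.0006  1.409   0.4706]
shift in current tool mm [-0.5224 -0.5182 -1.091 ]  in goal tool mm [-0.5229 -0.5184 -1.0906]  rotvec deg [ 0.0324 -0.0097  0.0408]
[([319.5, 232.0], 0.86)] [319.2706 229.7455]
```

View pics/w4c.png

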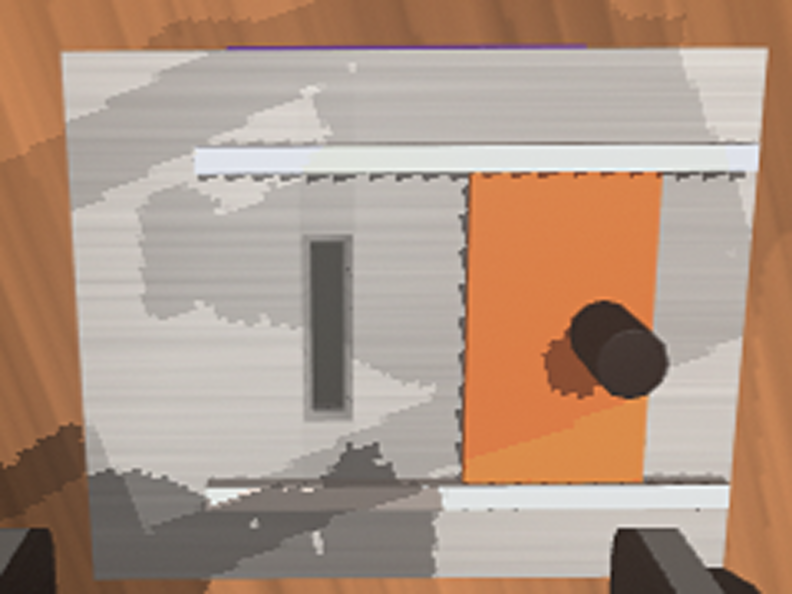

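```bash
python3 -c "
from h import *
p=ctrl.snapshot('wrist')
print([atz(p,np.array(q)/3.3+(220,130)-.35,.11) for q in [(304,235),(352,235),(353,419),(305,420),(328.5,327.2)]])
plan((.5365,-.097,.28),-18)
"
```

```text
[array([0.4953, 0.1893, 0.11  ]), array([0.5061, 0.1858, 0.11  ]), array([0.4925, 0.1427, 0.11  ]), array([0.4812, 0.1461, 0.11  ]), array([0.4939, 0.1664, 0.11  ])]
t 8.7 pos [0.4943 0.1649 0.2683] yaw -18.031967604964073 F [ 0.2286 -0.3447 -0.1246] w 0.7992854938014258 q [ 0.1559  0.0805  1.6532 -0.0003  1.4092  0.4707]
shift in current tool mm [121.183  235.9498 -11.5991]  in goal tool mm [121.0642 236.0065 -11.6853]  rotvec deg [ 0.0532  0.0629 -0.0319]
```

Emit:
send_rows(
  motion="0 0 -0.012 0 0 0 0.8; 0.020 0.039 0 0 0 0 0.8; 0.020 0.039 0 0 0 0 0.8; 0.020 0.039 0 0 0 0 0.8; 0.020 0.040 0 0 0 0 0.8; 0.020 0.039 0 0 0 0 0.8; 0.021 0.040 0 0 0 0 0.8; 0 0 0 0 0 0 0.8; 0 0 0 0 0 0 0.8",
)

```text
time: 9.6
tool_pos: [0.5364, -0.0979, 0.2814]
tool_rot: [0.987, -0.158, -0.0, -0.0]
contact_force: [-0.8, 0.2, -0.3]
grip_width: 0.804
```

```bash
python3 -c "
from h import *
plan((.5365,-.097,.28),-18)
p=ctrl.snapshot('wrist');save(p,'w5')
for n in('red_grip','stand_a','red_band'):print([(d['xy'],d['conf']) for d in ctrl.pinpoint(p,n)])
print(proj(p,(.5365,-.097,.153)))
r=ctrl.regions_of(p,'red_grip')
print([(x['box'],x['conf']) for x in r])
c=p['frame'][100:300,200:440];cv2.imwrite('pics/w5c.png',cv2.cvtColor(cv2.resize(c,None,fx=3,fy=3,interpolation=cv2.INTER_CUBIC),cv2.COLOR_RGB2BGR))
"
```

```text
t 9.6 pos [ 0.5364 -0.0979  0.2814] yaw -18.165718633363735 F [-0.7617  0.2372 -0.2926] w 0.8039831533417826 q [-0.3395  0.1225  1.5799  0.0005  1.4396 -0.0225]
shift in current tool mm [-0.2122 -0.8394  1.4381]  in goal tool mm [-0.2103 -0.8407  1.4376]  rotvec deg [-0.0298  0.0223 -0.1657]
[([321.3, 232.7], 0.57)]
[([333.7, 361.0], 0.68), ([319.6, 206.3], 0.61)]
[([318.3, 217.3], 0.78)]
[319.6937 239.2709]
[([306.3, 197.7, 332.6, 262.8], 0.67)]
```

View pics/w5c.png

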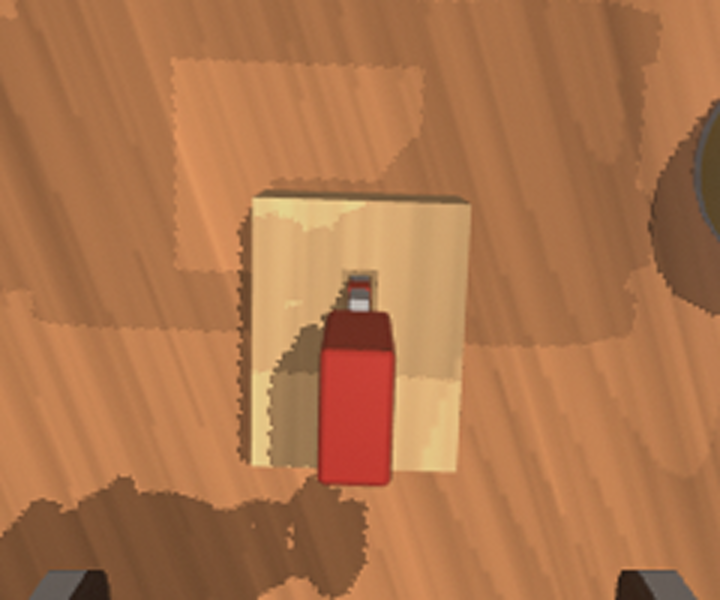

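```bash
python3 -c "
from h import *
p=ctrl.snapshot('wrist')
for z,L in((.153,[(323.5,348.5),(395,348.5),(391,486),(319,486)]),(.048,[(253,197),(470,203),(457,471),(250,467)])):
    P=np.array([atz(p,np.array(q)/3+(200,100)-.33,z)[:2] for q in L]);print(P.mean(0))
    for i in range(4):
        d=P[(i+1)%4]-P[i];print(np.linalg.norm(d),np.degrees(np.arctan2(d[1],d[0])))
plan((.5365,-.097,.28),-18)
"
```

```text
[ 0.5355 -0.094 ]
0.016645546185522088 -17.906999167987205
0.033644945775468296 -109.09426188601267
0.01733880410847057 162.0908724773672
0.03366580211858598 69.72603071954474
[ 0.5351 -0.0941]
0.06938442105902973 -19.45798980714029
0.0897668848567923 -109.26206092157634
0.07061020565651063 160.93275313105337
0.09025256071920054 69.95974175496947
t 9.9 pos [ 0.5361 -0.0952  0.2814] yaw -17.88085085884877 F [-0.3038  0.5494 -0.9313] w 0.8001165023123091 q [-0.3349  0.1205  1.5822  0.0001  1.4389 -0.0228]
shift in current tool mm [0.959  1.5575 1.4011]  in goal tool mm [0.9622 1.5553 1.4013]  rotvec deg [-0.007  -0.0002  0.1191]
```

```bash
python3 -c "
from h import *
O=[];TP=[];Q=[]
for i in range(6):
    p=ctrl.snapshot('wrist');s=ctrl.read_state();T=R.from_quat(s['tool_rot']).as_matrix()
    TP.append(s['tool_pos']);O.append(p['xyz']);Q.append(p['rotation'])
TP=np.array(TP);O=np.array(O);print(TP,O)
C=R.from_quat(Q).mean().as_matrix()if np.array(Q[0]).shape==(4,) else np.mean(Q,0)
y=np.radians(-18.0);x=np.array([np.cos(y),np.sin(y),0]);z=np.array([0,0,-1.]);G=np.c_[x,np.cross(z,x),z]
o=G.T@(O.mean(0)-TP.mean(0));M=G.T@C
print('cam in tool',o,M, R.from_quat(Q).as_matrix().std(0).max())
np.savez('cam.npz',o=o,M=M)
K=np.array(p['camera_matrix'])
def tool(px,h): # h = tool z of plane
    d=M@np.linalg.inv(K)@np.array([px[0],px[1],1.]);return o+d*(h-o[2])/d[2]
zt=TP.mean(0)[2]
print('handle',tool((np.array((357.1,417.2))/3+(200,100)-.33),zt-.153))
print('knob grasp w2', tool((322,325),.144-.144))
print('slot w4',tool(np.array((328.5,327.2))/3.3+(220,130)-.35,.2689-.11))
"
```

```text
[[ 0.5361 -0.0953  0.2814]
 [ 0.5361 -0.0955  0.2814]
 [ 0.5361 -0.0957  0.2814]
 [ 0.5361 -0.0958  0.2814]
 [ 0.5361 -0.096   0.2814]
 [ 0.5361 -0.0961  0.2814]] [[ 0.5564 -0.0328  0.4017]
 [ 0.5564 -0.0329  0.4017]
 [ 0.5564 -0.033   0.4017]
 [ 0.5565 -0.0332  0.4016]
 [ 0.5565 -0.0334  0.4016]
 [ 0.5565 -0.0335  0.4016]]
cam in tool [ 0.0001 -0.0658 -0.1203] [[ 1.      0.001   0.0007]
 [-0.0012  0.966   0.2586]
 [-0.0005 -0.2586  0.966 ]] 0.00039378429705397576
handle [-0.0009 -0.0013  0.1284]
knob grasp w2 [ 0.0008 -0.0019  0.    ]
slot w4 [-0.0007 -0.0015  0.1589]
```

```bash
python3 -c "
from h import *
plan((.5358,-.0965,.133),-19.2)"
```

```text
t 10.2 pos [ 0.5361 -0.0961  0.2814] yaw -17.957630449895955 F [-0.1682  0.9082  0.1084] w 0.8018062898582928 q [-0.3363  0.1209  1.5819 -0.      1.4387 -0.0229]
shift in current tool mm [ -0.1568   0.4529 148.3521]  in goal tool mm [ -0.1313   0.459  148.3521]  rotvec deg [ 0.0011 -0.006   1.2424]
```

Emit:
send_rows(
  motion="0 0 0.03 0 0 1.2 0.7; 0 0 0.03 0 0 0 0.6; 0 0 0.03 0 0 0 0.6; 0 0 0.025 0 0 0 0.6; 0 0 0.02 0 0 0 0.6; 0 0 0.013 0 0 0 0.6; 0 0 0 0 0 0 0.6; 0 0 0 0 0 0 0.6; 0 0 0 0 0 0 0.6",
)

```text
time: 11.1
tool_pos: [0.5373, -0.0969, 0.1348]
tool_rot: [0.986, -0.167, 0.001, 0.0]
contact_force: [0.5, 0.4, 1.4]
grip_width: 0.601
```

```bash
python3 -c "
from h import *
plan((.5358,-.0965,.133),-19.2)
p=ctrl.snapshot('wrist');save(p,'w6')
"
```

```text
t 11.1 pos [ 0.5373 -0.0969  0.1348] yaw -19.19320419238533 F [0.5153 0.3537 1.3786] w 0.6013880430553485 q [-0.337   0.2718  1.7251  0.      1.1417 -0.002 ]
shift in current tool mm [-1.5139  0.1218  1.8392]  in goal tool mm [-1.5083  0.122   1.8437]  rotvec deg [ 0.0002 -0.1741  0.0068]
```

View pics/w6.png

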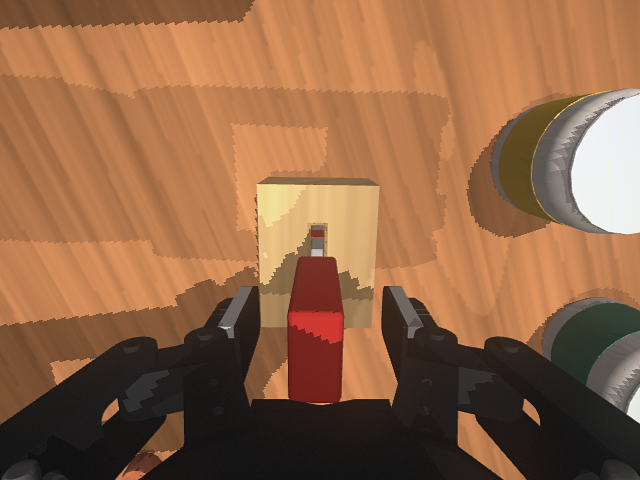

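Emit:
send_rows(
  motion="-0.0013 0 0.002 0 0 0 0.6; 0 0 0 0 0 0 0.6; 0 0 0 0 0 0 0; 0 0 0 0 0 0 0; 0 0 0 0 0 0 0; 0 0 0 0 0 0 0; 0 0 0 0 0 0 0; 0 0 0 0 0 0 0; 0 0 0 0 0 0 0",
  newtons=60,
)

```text
time: 12.05
tool_pos: [0.5351, -0.0961, 0.1315]
tool_rot: [0.986, -0.167, 0.0, 0.0]
contact_force: [-0.8, 0.2, 1.3]
grip_width: 0.207
```

Emit:
send_rows(
  motion="0 0 -0.005 0 0 0 0; 0 0 -0.010 0 0 0 0; 0 0 -0.015 0 0 0 0; 0 0 -0.015 0 0 0 0; 0 0 -0.015 0 0 0 0; 0 0 -0.02 0 0 0 0; 0 0 -0.03 0 0 0 0; 0 0 -0.03 0 0 0 0; 0 0 0 0 0 0 0; 0 0 0 0 0 0 0",
)

```text
time: 13.05
tool_pos: [0.5346, -0.0959, 0.2718]
tool_rot: [0.986, -0.167, 0.0, 0.0]
contact_force: [-0.4, -0.0, -1.8]
grip_width: 0.2
```

```bash
python3 -c "
from h import *
p=ctrl.snapshot('wrist');save(p,'w7')
plan((.4933,.1663,.29),-18)
"
```

```text
t 13.1 pos [ 0.5338 -0.0957  0.2703] yaw -19.188276466666345 F [-0.4275 -0.1465 -2.2189] w 0.20539970214096887 q [-0.337   0.1256  1.5996 -0.      1.419  -0.0021]
shift in current tool mm [-124.4032 -234.0963  -19.4027]  in goal tool mm [-119.4701 -236.6248  -19.7308]  rotvec deg [-0.0015  0.1513 -1.1883]
```

View pics/w7.png

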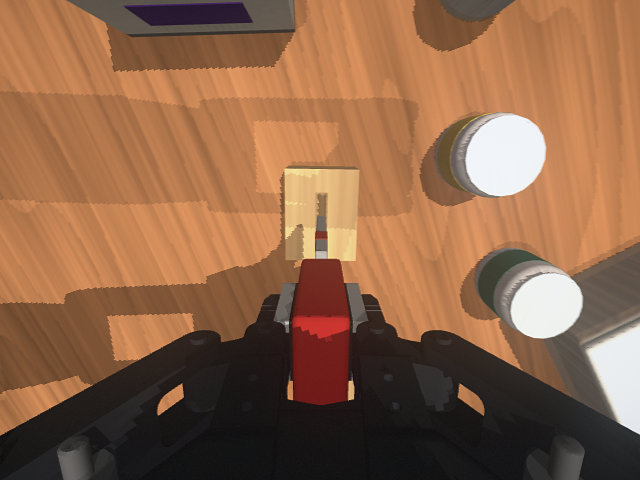

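Emit:
send_rows(
  motion="0 0 -0.02 0 0 -1.2 0; -0.0075 -0.0146 0 0 0 0 0; -0.015 -0.0296 0 0 0 0 0; -0.015 -0.0296 0 0 0 0 0; -0.015 -0.0296 0 0 0 0 0; -0.015 -0.0296 0 0 0 0 0; -0.015 -0.0296 0 0 0 0 0; -0.015 -0.0296 0 0 0 0 0; -0.0147 -0.0296 0 0 0 0 0; -0.0075 -0.0146 0 0 0 0 0; 0 0 0 0 0 0 0; 0 0 0 0 0 0 0; 0 0 0 0 0 0 0; 0 0 0 0 0 0 0; 0 0 0 0 0 0 0",
)

```text
time: 14.6
tool_pos: [0.4942, 0.165, 0.2912]
tool_rot: [0.988, -0.157, -0.0, 0.0]
contact_force: [0.5, 0.4, -1.7]
grip_width: 0.206
```

```bash
python3 -c "
from h import *
p=ctrl.snapshot('wrist');save(p,'w8')
plan((.4933,.1663,.29),-18)
c=p['frame'][140:340,220:440];cv2.imwrite('pics/w8c.png',cv2.cvtColor(cv2.resize(c,None,fx=3,fy=3,interpolation=cv2.INTER_CUBIC),cv2.COLOR_RGB2BGR))
"
```

```text
t 14.65 pos [0.4942 0.1651 0.2913] yaw -18.072238844053278 F [ 0.0929  0.5968 -2.0916] w 0.2026880251950009 q [ 0.1562  0.0629  1.6244 -0.0001  1.4543  0.4716]
shift in current tool mm [-1.2352 -0.9015  1.2574]  in goal tool mm [-1.234  -0.9029  1.2575]  rotvec deg [ 0.0056  0.0007 -0.0722]
```

View pics/w8c.png

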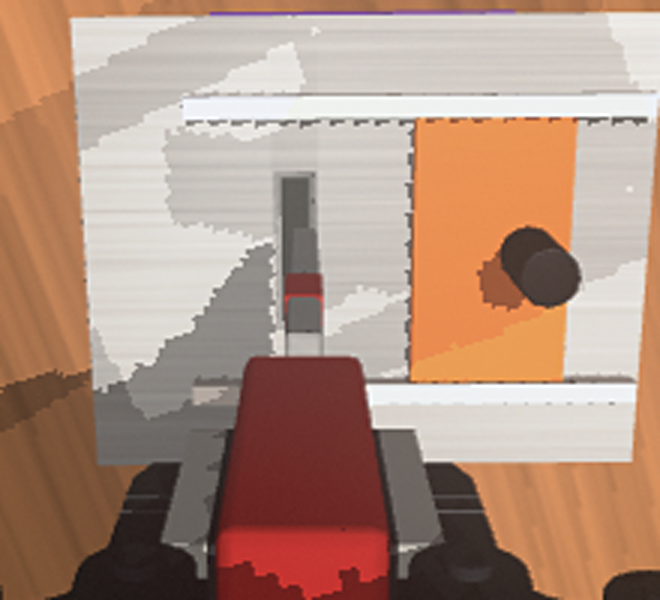

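```bash
cat >> h.py <<'E'
def tool(p,px,h):
    c=np.load('cam.npz');o,M=c['o'],c['M'];d=M@np.linalg.inv(np.array(p['camera_matrix']))@np.array([px[0],px[1],1.]);return 1e3*(o+d*(h-o[2])/d[2])
E
python3 -c "
from h import *
p=ctrl.snapshot('wrist')
f=cv2.imread('pics/w8c.png');cv2.imwrite('pics/w8d.png',cv2.resize(cv2.imread('pics/w8.png')[190:265,290:350],None,fx=8,fy=8,interpolation=cv2.INTER_NEAREST))
g=lambda x,y:np.array((x,y))/3+(220,140)-.33
for q in((292,228),(319,228)): print('tip',tool(p,g(*q),.1235))
for q in((274,172),(316,172)): print('slot',tool(p,g(*q),.2912-.11))
for q in((226,530),(384,530)): print('top',tool(p,g(*q),.1235-.145))
"
```

```text
tip [ -2.0653 -18.9047 123.5   ]
tip [  4.0962 -18.9113 123.5   ]
slot [ -7.5592 -23.6306 181.2   ]
slot [  4.1353 -23.6434 181.2   ]
top [ -7.4257 -16.2123 -21.5   ]
top [  8.3346 -16.2268 -21.5   ]
```

View pics/w8d.png

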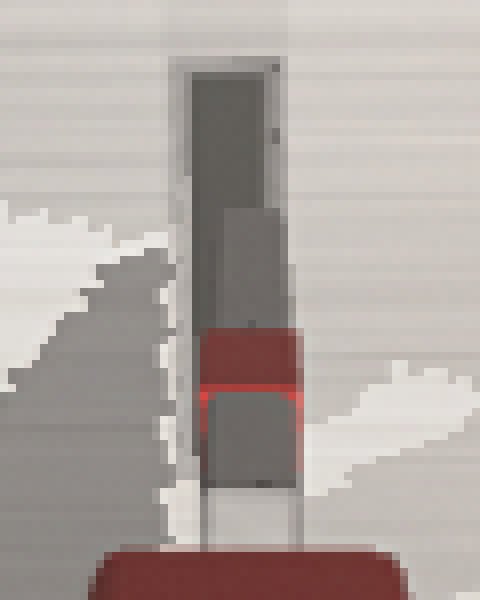

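```bash
python3 -c "
from h import *
p=ctrl.snapshot('wrist')
for q in((317.5,215.5),(325.5,215.5)): print('tip',tool(p,q,.1235))
for q in((313.5,198.5),(322.5,198.5)): print('slot',tool(p,q,.2912-.108))
for q in((311.5,196.8),(324.8,196.8)): print('slotouter',tool(p,q,.2912-.11))
for q in((314.5,235),(327.5,235)): print('band?',tool(p,q,.0685))
plan((.4933,.1663,.29),-18)
"
```

```text
tip [ -1.7251 -19.0233 123.5   ]
tip [  3.751  -19.0291 123.5   ]
slot [ -5.5151 -22.0904 183.2   ]
slot [  2.0608 -22.0986 183.2   ]
slotouter [ -7.1434 -23.8013 181.2   ]
slotouter [  3.9648 -23.8134 181.2   ]
band? [ -2.9462 -18.9335  68.5   ]
band? [  4.0437 -18.9408  68.5   ]
t 14.75 pos [0.4942 0.1653 0.2913] yaw -18.046336242862786 F [ 0.118  -0.2468 -2.0872] w 0.20368611786097263 q [ 0.1566  0.0629  1.6243 -0.      1.4543  0.4716]
shift in current tool mm [-1.1509 -0.6777  1.3383]  in goal tool mm [-1.1501 -0.6787  1.3384]  rotvec deg [-0.0033 -0.0067 -0.0463]
```

Emit:
send_rows(
  motion="-0.0026 -0.002 0.015 0 0 0 0; 0 0 0.015 0 0 0 0; 0 0 0.012 0 0 0 0; 0 0 0.004 0 0 0 0; 0 0 0 0 0 0 0; 0 0 0 0 0 0 0; 0 0 0 0 0 0 0; 0 0 0 0 0 0 0",
)

```text
time: 15.55
tool_pos: [0.4926, 0.1686, 0.2461]
tool_rot: [0.988, -0.156, 0.001, -0.0]
contact_force: [-0.3, -0.3, -2.7]
grip_width: 0.206
```

```bash
python3 -c "
from h import *
p=ctrl.snapshot('wrist');save(p,'w9')
plan((.4933,.1663,.1785),-18)
cv2.imwrite('pics/w9d.png',cv2.resize(cv2.imread('pics/w9.png')[185:285,280:360],None,fx=6,fy=6,interpolation=cv2.INTER_NEAREST))
"
```

```text
t 15.6 pos [0.4926 0.1686 0.246 ] yaw -17.991190282801803 F [-0.4016 -0.0107 -2.4747] w 0.2018380410356727 q [0.1634 0.0964 1.6832 0.     1.3607 0.4774]
shift in current tool mm [ 1.3239  1.964  67.462 ]  in goal tool mm [ 1.4016  1.9221 67.4617]  rotvec deg [-0.0354 -0.0657  0.0088]
```

View pics/w9d.png

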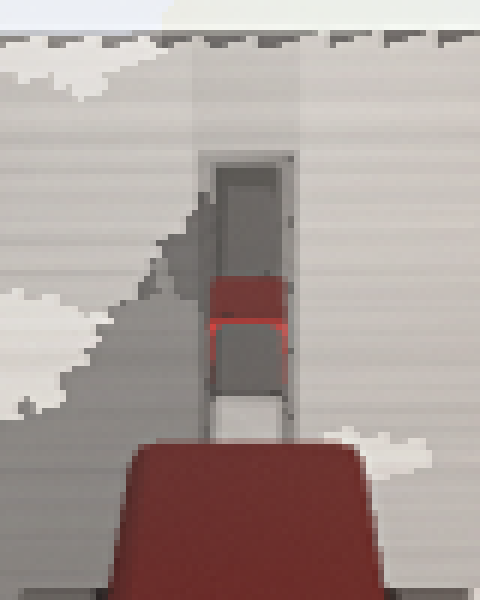

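```bash
python3 -c "
from h import *
p=ctrl.snapshot('wrist')
g=lambda x,y:np.array((x,y))/6+(280,185)-.5
h=.246-.11
for q in((222,186),(276,186)): print('tip',tool(p,g(*q),.1235))
for q in((216,168),(282,168)): print('in',tool(p,g(*q),h+.002))
for q in((199,151),(299,151)): print('out',tool(p,g(*q),h))
cv2.imwrite('pics/w9e.png',cv2.resize(p['frame'][205:235,305:335,::-1],None,fx=18,fy=18,interpolation=cv2.INTER_NEAREST))
plan((.4933,.1663,.1785),-18)
"
```

```text
tip [ -2.4097 -19.0225 123.5   ]
tip [  3.751  -19.0291 123.5   ]
in [ -3.2763 -18.4425 138.    ]
in [  4.6839 -18.451  138.    ]
out [ -5.2761 -20.8648 136.    ]
out [  6.667  -20.8776 136.    ]
t 15.65 pos [0.4924 0.1685 0.2458] yaw -17.98953880466538 F [-0.0994  0.5811 -2.1982] w 0.20473066333448314 q [ 0.1634  0.0965  1.6835 -0.      1.3607  0.4774]
shift in current tool mm [ 1.4566  1.8943 67.299 ]  in goal tool mm [ 1.5163  1.8659 67.2985]  rotvec deg [-0.0239 -0.0505  0.0105]
```

View pics/w9e.png

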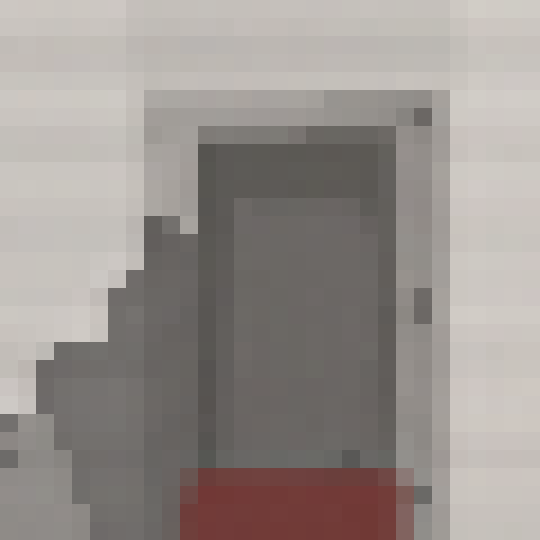

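Emit:
send_rows(
  motion="0 0.0012 0 0 0 0 0; 0 0 0 0 0 0 0; 0 0 0.004 0 0 0 0; 0 0 0.004 0 0 0 0; 0 0 0.003 0 0 0 0; 0 0 0.003 0 0 0 0; 0 0 0 0 0 0 0; 0 0 0 0 0 0 0",
)

```text
time: 16.45
tool_pos: [0.4917, 0.1673, 0.2311]
tool_rot: [0.988, -0.156, -0.0, 0.0]
contact_force: [-0.0, -0.6, -1.9]
grip_width: 0.204
```

```bash
python3 -c "
from h import *
p=ctrl.snapshot('wrist')
cv2.imwrite('pics/w10.png',cv2.resize(p['frame'][185:285,280:360,::-1],None,fx=6,fy=6,interpolation=cv2.INTER_NEAREST))
plan((.4933,.1663,.1785),-18)
"
```

```text
t 16.5 pos [0.4917 0.1673 0.2312] yaw -17.992757329556003 F [-0.7231  0.9927 -2.2338] w 0.20549287039152334 q [0.1613 0.1084 1.7016 0.     1.3319 0.4753]
shift in current tool mm [ 1.816   0.502  52.7344]  in goal tool mm [ 1.8023  0.5067 52.7348]  rotvec deg [0.0054 0.015  0.0072]
```

View pics/w10.png

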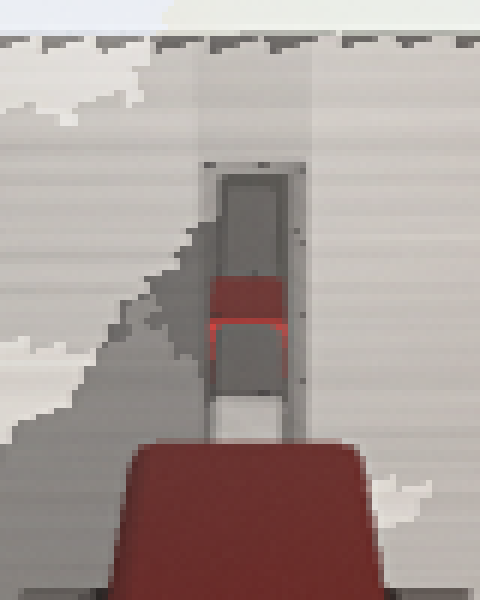

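Emit:
send_rows(
  motion="0.0006 -0.0003 0 0 0 0 0; 0 0 0.003 0 0 0 0; 0 0 0.003 0 0 0 0; 0 0 0.003 0 0 0 0; 0 0 0.003 0 0 0 0; 0 0 0 0 0 0 0; 0 0 0 0 0 0 0",
)

```text
time: 17.2
tool_pos: [0.4924, 0.1674, 0.2191]
tool_rot: [0.988, -0.156, -0.0, 0.0]
contact_force: [0.5, -0.1, -2.9]
grip_width: 0.204
```

```bash
python3 -c "
from h import *
p=ctrl.snapshot('wrist')
cv2.imwrite('pics/w11.png',cv2.resize(p['frame'][185:285,280:360,::-1],None,fx=6,fy=6,interpolation=cv2.INTER_NEAREST))
plan((.4933,.1663,.1785),-18)
"
```

```text
t 17.25 pos [0.4925 0.1675 0.2193] yaw -17.993602156012276 F [-0.0912 -1.1172 -1.9885] w 0.20549735425704266 q [0.1613 0.1216 1.7129 0.     1.3071 0.4753]
shift in current tool mm [ 1.1251  0.8522 40.7881]  in goal tool mm [ 1.1255  0.8503 40.7881]  rotvec deg [-0.0025 -0.0004  0.0064]
```

View pics/w11.png

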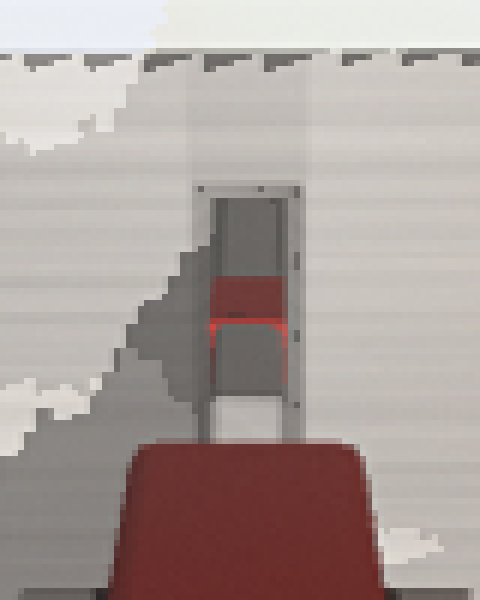

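Emit:
send_rows(
  motion="0 0 0.004 0 0 0 0; 0 0 0.004 0 0 0 0; 0 0 0.004 0 0 0 0; 0 0 0.004 0 0 0 0; 0 0 0.004 0 0 0 0; 0 0 0 0 0 0 0; 0 0 0 0 0 0 0",
)

```text
time: 17.95
tool_pos: [0.4924, 0.1674, 0.1991]
tool_rot: [0.988, -0.156, -0.0, 0.0]
contact_force: [0.1, 0.4, -1.1]
grip_width: 0.205
```

Emit:
send_rows(
  motion="0 0 0.004 0 0 0 0; 0 0 0.004 0 0 0 0; 0 0 0.004 0 0 0 0; 0 0 0.004 0 0 0 0; 0 0 0.002 0 0 0 0; 0 0 0 0 0 0 0; 0 0 0 0 0 0 0; 0 0 0 0 0 0 0; 0 0 0 0 0 0 0",
)

```text
time: 18.85
tool_pos: [0.4926, 0.1675, 0.1815]
tool_rot: [0.988, -0.156, 0.0, -0.0]
contact_force: [-0.1, -1.3, -2.2]
grip_width: 0.208
```

```bash
python3 -c "
from h import *
plan((.4933,.1663,.1785),-18)
p=ctrl.snapshot('wrist');a=ctrl.snapshot('scene');b=ctrl.snapshot('side')
save(a,'s12')
cv2.imwrite('pics/w12.png',cv2.resize(p['frame'][185:285,270:370,::-1],None,fx=6,fy=6,interpolation=cv2.INTER_NEAREST))
x,y=proj(a,(.493,.166,.13)).astype(int);A=cv2.resize(a['frame'][y-45:y+45,x-35:x+35,::-1],None,fx=5.5,fy=5.5,interpolation=cv2.INTER_CUBIC)
x,y=proj(b,(.493,.166,.13)).astype(int);B=cv2.resize(b['frame'][y-45:y+45,x-35:x+35,::-1],None,fx=5.5,fy=5.5,interpolation=cv2.INTER_CUBIC)
cv2.imwrite('pics/ab12.png',np.hstack([A,B]))
for z in(.10,.11,.118):print(proj(b,(.493,.166,z)),proj(a,(.493,.166,z)))
for q in (a,b,p):print([(d['xy'],d['conf']) for d in ctrl.pinpoint(q,'red_band')][:1],[(d['xy'],d['conf']) for d in ctrl.pinpoint(q,'red_grip')][:1])
"
```

```text
t 18.85 pos [0.4926 0.1675 0.1815] yaw -17.993159603942612 F [-0.126  -1.2795 -2.2109] w 0.2079005379284048 q [0.1612 0.163  1.7496 0.     1.2284 0.4753]
shift in current tool mm [0.9808 0.9137 3.0385]  in goal tool mm [0.9823 0.9128 3.0383]  rotvec deg [-0.0151 -0.0263  0.0068]
[328.1418 293.3726] [361.2597 223.8779]
[328.1429 290.912 ] [361.5654 220.1511]
[328.1437 288.9196] [361.8127 217.137 ]
[([361.8, 217.2], 0.67)] [([364.0, 195.8], 0.78)]
[([324.3, 287.9], 0.53)] [([326.1, 274.6], 0.65)]
[] [([320.8, 322.3], 0.66)]
```

View pics/w12.png

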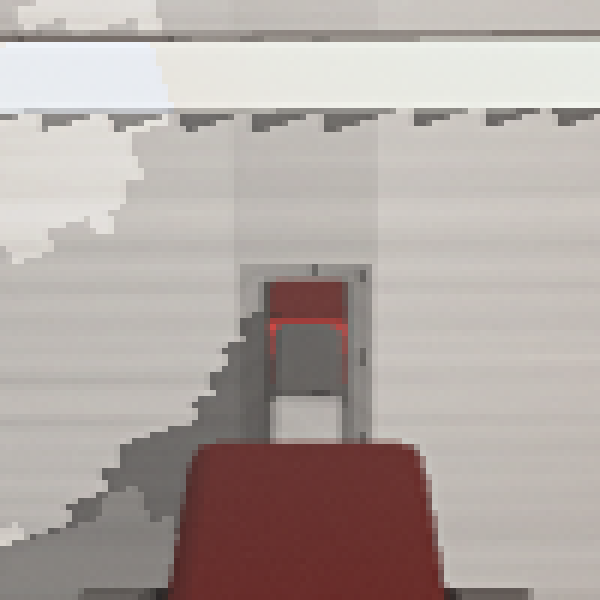

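View pics/ab12.png

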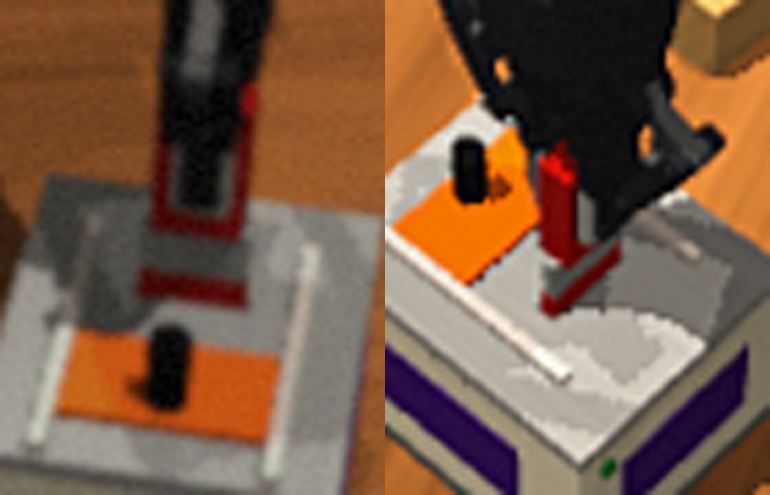

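```bash
python3 -c "
from h import *
a=ctrl.snapshot('scene');b=ctrl.snapshot('side')
x=np.array([.951,-.309,0]);y=np.array([.309,.951,0]);z=np.array([0,0,1.])
c=np.array([.4933,.1666,.0])
for n,p in(('a',a),('b',b)):
    o=proj(p,(.493,.166,.13)).astype(int)-(35,45)
    f=p['frame'][o[1]:o[1]+90,o[0]:o[0]+70,::-1]
    im=cv2.resize(f,None,fx=8,fy=8,interpolation=cv2.INTER_CUBIC)
    cv2.imwrite('pics/'+n+'13.png',im[200:,100:])
    crop=lambda X:((proj(p,X)-o+.5)*8-(100,200)).round()
    bm=.113
    for nm,dx,dz in(('band top',3,8),('band bot',3,-8),('handle bot',9,30),('handle top',9,90)):
      print(n,nm,[crop(c+x*dx/1e3+y*s*(17 if 'h' in nm[:1] else 20)/1e3+z*(bm+dz/1e3)) for s in(-1,1)], [crop(c+x*dx/1e3+y*s*(17 if 'h' in nm[:1] else 20)/1e3+z*(bm-.006+dz/1e3)) for s in(-1,1)])
    print('lid front slot edge',[crop(c+x*.006+y*s*.023+z*.11) for s in(-1,1)])
"
```

```text
a band top [array([106., 193.]), array([263., 215.])] [array([104., 211.]), array([261., 234.])]
a band bot [array([102., 241.]), array([258., 264.])] [array([101., 259.]), array([256., 281.])]
a handle bot [array([118., 142.]), array([254., 161.])] [array([117., 160.]), array([252., 180.])]
a handle top [array([131., -53.]), array([273., -34.])] [array([130., -33.]), array([271., -14.])]
lid front slot edge [array([ 90., 232.]), array([270., 258.])]
b band top [array([223., 144.]), array([128., 226.])] [array([223., 156.]), array([128., 238.])]
b band bot [array([223., 176.]), array([128., 258.])] [array([222., 187.]), array([129., 270.])]
b handle bot [array([201.,  93.]), array([119., 163.])] [array([201., 105.]), array([119., 176.])]
b handle top [array([202., -37.]), array([116.,  34.])] [array([202., -24.]), array([116.,  48.])]
lid front slot edge [array([222., 154.]), array([113., 249.])]
```

View pics/a13.png

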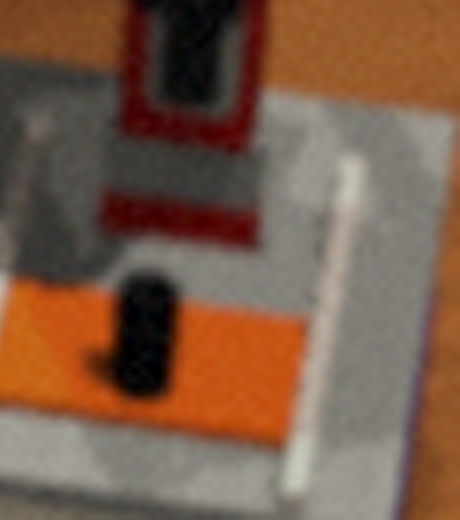

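View pics/b13.png

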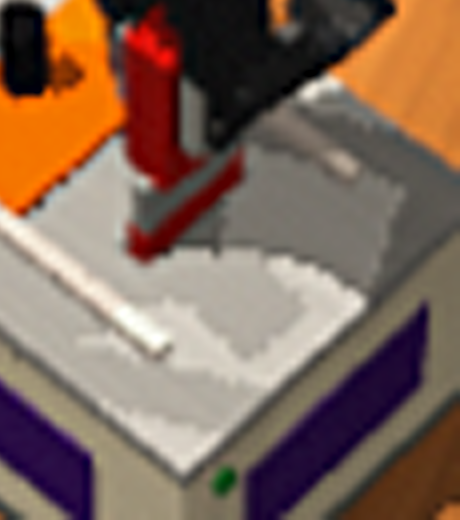

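```bash
python3 -c "
from h import *
b=ctrl.snapshot('side')
x=np.array([.951,-.309,0]);y=np.array([.309,.951,0]);z=np.array([0,0,1.])
c=np.array([.4933,.1666,.0])
p=b;o=np.array((305,260))
f=p['frame'][260:320,305:355,::-1]
cv2.imwrite('pics/b14.png',cv2.resize(f,None,fx=10,fy=10,interpolation=cv2.INTER_NEAREST))
crop=lambda X:((proj(p,X)-o+.5)*10).round()
bm=.113
for nm,dx,dy,dz in(('band top',-3,20,8),('band bot',-3,20,-8),('handle bot',-9,17,30),('handle top',-9,17,90)):
   for bm in(.113,.110): print(nm,bm,[crop(c+x*dx/1e3+y*s*dy/1e3+z*(bm+dz/1e3)) for s in(-1,1)])
print('lip outer',[crop(c-x*.006+y*s*.023+z*.11) for s in(-1,1)],'inner',[crop(c-x*.004+y*s*.021+z*.108) for s in(-1,1)])
L=np.array([.5122,.1597,.11])
print('lid corners',[proj(p,L+x*sx*.08+y*sy*.065) for sx,sy in((-1,1),(-1,-1),(1,-1),(1,1))],'obs',[np.array(q)/4+(270,250)-.375 for q in((235,297),(384,157),(190,12),(37,135))])
"
```

```text
band top 0.113 [array([303., 244.]), array([184., 348.])]
band top 0.11 [array([303., 252.]), array([184., 355.])]
band bot 0.113 [array([302., 284.]), array([184., 387.])]
band bot 0.11 [array([302., 291.]), array([184., 395.])]
handle bot 0.113 [array([314., 210.]), array([211., 299.])]
handle bot 0.11 [array([314., 218.]), array([211., 307.])]
handle top 0.113 [array([317.,  47.]), array([210., 138.])]
handle top 0.11 [array([317.,  56.]), array([210., 147.])]
lip outer [array([320., 271.]), array([184., 391.])] inner [array([308., 276.]), array([184., 385.])]
lid corners [array([327.7133, 323.8871]), array([365.9997, 288.6711]), array([316.6575, 252.2651]), array([278.1571, 283.3878])] obs [array([328.375, 323.875]), array([365.625, 288.875]), array([317.125, 252.625]), array([278.875, 283.375])]
```

View pics/b14.png

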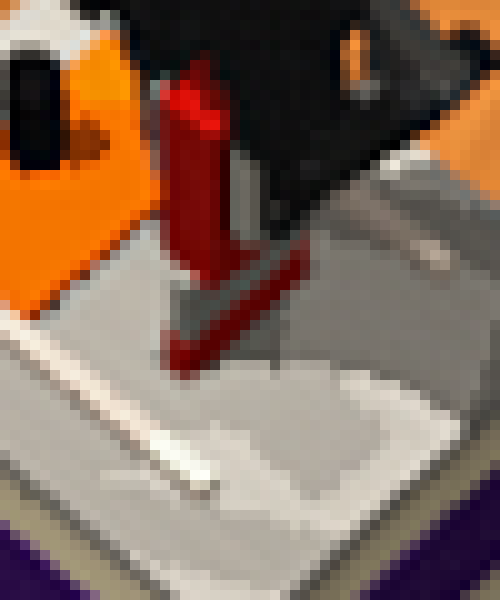

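```bash
python3 -c "
from h import *
from scipy.optimize import least_squares
p=ctrl.snapshot('wrist');K=np.array(p['camera_matrix']);c=np.load('cam.npz');o,M=c['o'],c['M']
def row(y,h):
    q=M.T@(np.array([.0007,y,h])-o);u=K@q;return u[1]/u[2]
obs=[(215.5,.1235,-.02),(230.8,.0765,-.0203),(238.2,.0605,-.0203),(258.5,.0385,-.017),(316.3,-.0215,-.017)]
f=lambda v:[row(y+v[1],h+v[0])-r for r,h,y in obs]
print(f((0,0)),f((0,.001)));r=least_squares(f,(0,0),x_scale=1e-3);print(r.x,r.fun)
f2=lambda v:[row(y+v[1]+v[2]*h,h+v[0])-r for r,h,y in obs]
r=least_squares(f2,(0,0,0),x_scale=1e-3);print(r.x,r.fun)
cv2.imwrite('pics/w14.png',cv2.resize(p['frame'][220:340,280:360,::-1],None,fx=5,fy=5,interpolation=cv2.INTER_NEAREST));print(ctrl.read_state()['tool_pos'])
"
```

```text
[np.float64(-1.4026327332362598), np.float64(-1.6266996500827418), np.float64(-2.0233956226250314), np.float64(-3.640343245085603), np.float64(-2.3469991820496716)] [np.float64(0.03718190271914068), np.float64(0.11783123284462249), np.float64(-0.1441041783847936), np.float64(-1.5595225760777112), np.float64(0.7064520038888418)]
[0.0013 0.0015] [ 0.4328  0.4942  0.2092 -1.3237  0.287 ]
[ 0.0081  0.0045 -0.0174] [-0.2479  0.548   0.5155 -0.9755  0.1528]
[0.4924 0.1675 0.1813]
```

View pics/w14.png

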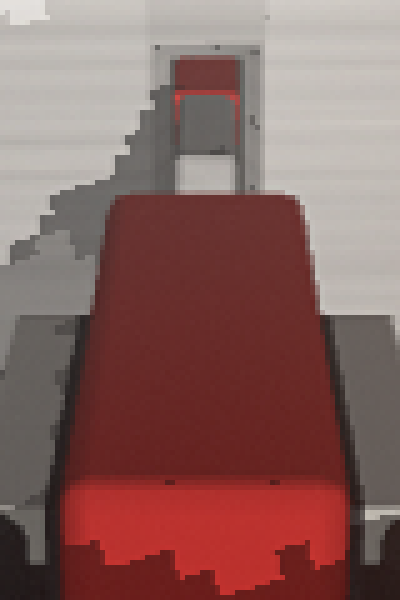

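Emit:
send_rows(
  motion="0 0 0.0015 0 0 0 0; 0 0 0.0015 0 0 0 0; 0 0 0 0 0 0 0; 0 0 0 0 0 0 0; 0 0 0 0 0 0 0; 0 0 0 0 0 0 0; 0 0 0 0 0 0 0",
)

```text
time: 20.2
tool_pos: [0.4925, 0.1675, 0.1783]
tool_rot: [0.988, -0.156, 0.0, -0.0]
contact_force: [-0.2, -0.4, -1.4]
grip_width: 0.205
```

```bash
python3 -c "
from h import *
F=[]
for i in range(10):
    p=ctrl.snapshot('wrist');s=ctrl.read_state();F.append(np.r_[s['contact_force'],s['ft_torque']])
print('F',np.mean(F,0))
plan((.4933,.1663,.1785),-18)
b=ctrl.snapshot('side');a=ctrl.snapshot('scene')
A=cv2.resize(p['frame'][220:280,290:350,::-1],None,fx=6.5,fy=6.5,interpolation=cv2.INTER_NEAREST)
B=cv2.resize(b['frame'][260:320,300:360,::-1],None,fx=6.5,fy=6.5,interpolation=cv2.INTER_NEAREST)
cv2.imwrite('pics/w15.png',np.hstack([A,B]));save(a,'s15')
for r in(225,226,227,228,229,230,231,232,233):print(r,tool(p,(320,r),s['tool_pos'][2]-.11)[1],tool(p,(320,r),s['tool_pos'][2]-.108)[1])
"
```

```text
F [ 0.0318  0.1683 -1.9833  0.0162  0.0099  0.0047]
t 20.7 pos [0.4925 0.1674 0.1783] yaw -17.994862471978866 F [-0.0845 -0.0626 -1.9713] w 0.204597094506128 q [0.1612 0.1668 1.7526 0.     1.2222 0.4753]
shift in current tool mm [ 1.1478  0.826  -0.2038]  in goal tool mm [ 1.1479  0.8259 -0.2038]  rotvec deg [-0.0015 -0.0008  0.0051]
225 -24.480123737972676 -24.041548289145176
226 -23.93445242392031 -23.490089043833283
227 -23.38798192553864 -22.93782213725029
228 -22.840710485825923 -22.38474579375797
229 -22.29263634262623 -21.830858232509215
230 -21.743757728610632 -21.276157667429047
231 -21.194072871258143 -20.72064230719537
232 -20.643579992836695 -20.164310355219733
233 -20.092277310383945 -19.607160009627908
```

View pics/w15.png

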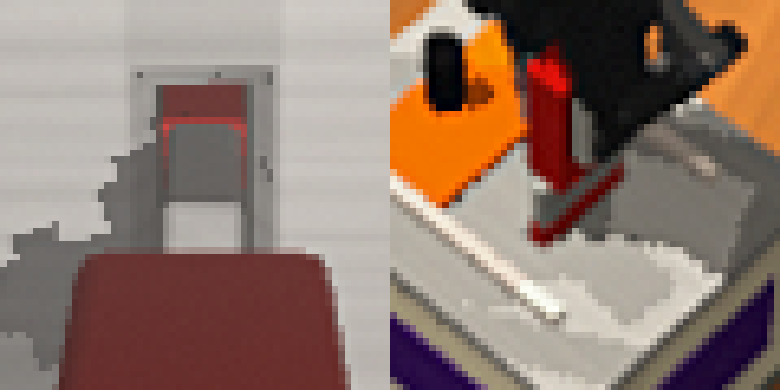

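View pics/s15.png

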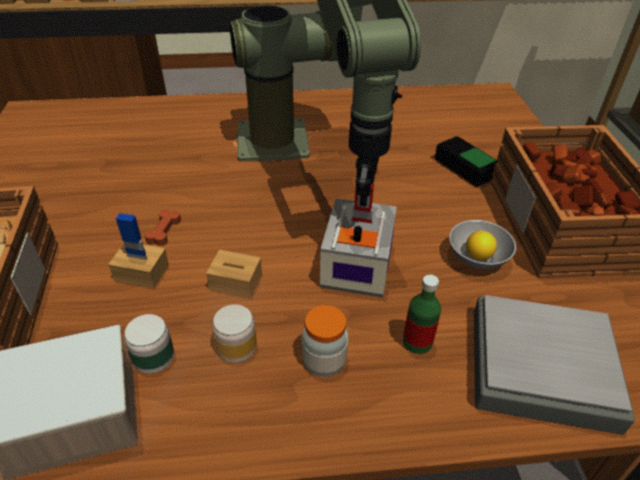

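```bash
python3 -c "
from h import *
b=ctrl.snapshot('side');f=b['frame'].astype(float)
x=np.array([.951,-.309,0]);y=np.array([.309,.951,0]);z=np.array([0,0,1.]);c=np.array([.4933,.1666,.0])
for col in range(325,335):
    r=f[275:302,col];red=r[:,0]-(r[:,1]+r[:,2])/2
    print(col,red.round().astype(int))
s=np.linspace(-.02,.02,50)
for nm,dx,zz in(('handle b',-.009,.14),('top',-.003,.118),('bot',-.003,.102),('lip',-.004,.108),('out',-.006,.11)):
    P=np.array([proj(b,c+x*dx+y*t+z*zz) for t in s]);print(nm,[np.interp(q,P[::-1,0],P[::-1,1]).round(2) if P[0,0]>P[-1,0] else np.interp(q,P[:,0],P[:,1]).round(2) for q in range(325,335)])
"
```

```text
325 [105 112 114 116 116 114 113 112 113 112 113 114 118 108  50   6   2  -2
  16  71  86  41  16   8  12  12  12]
326 [ 89  98  98  98 100  99  99  98  95  94  93  94  96 101  65  12  -4  18
  59  86  67  18   8   9  11  13  14]
327 [56 49 48 47 50 46 47 48 46 75 84 84 83 62 18 -4 17 60 87 67 18  7 11 11
 12 10 12]
328 [  2   4   4   4   5   4   6   2   0  32  74  84 106  38  -8  20  61  89
  68  18   6  10  11  12  12  12  12]
329 [ 2  5  6  8  8  6  6  8  6  6 40 76 34  1  5 52 87 69 18  3  6 12 12 10
 12 11 12]
330 [-2  0  6  7  7  8  6  8  4  1 34 28 -4  9 54 86 66 18  2  4  4  7 10 10
 12 11  9]
331 [ 0  1  2  2  2  5  2  2  2 16 30  8 -6 31 81 84 24  2  4  6  6  4 12 14
 10  9 11]
332 [ 0  0  0  0 -2  1  0  0 -1  6  8 -2 28 74 80 25  1  3  6  6  6  5 10 12
 13 10 13]
333 [-2  1  0  0  0  0  0 -1 -2 -2 -2 19 66 86 30  2  2  4  6  8  6 12 12 11
 11 12 12]
334 [ 1  0  2  1  0  2  0  0  0 -2 22 66 87 48 10  4  6  7  8  8  7 10 12 12
 10 12 12]
handle b [np.float64(290.75), np.float64(289.88), np.float64(289.01), np.float64(288.14), np.float64(287.27), np.float64(286.4), np.float64
[... 187 characters left out ...]
8.81), np.float64(287.93), np.float64(287.06), np.float64(286.18), np.float64(285.31)]
bot [np.float64(297.15), np.float64(296.27), np.float64(295.39), np.float64(294.51), np.float64(293.63), np.float64(292.75), np.float64(291.87), np.float64(290.99), np.float64(290.11), np.float64(289.23)]
lip [np.float64(296.19), np.float64(295.31), np.float64(294.44), np.float64(293.56), np.float64(292.68), np.float64(291.8), np.float64(290.92), np.float64(290.04), np.float64(289.17), np.float64(288.29)]
out [np.float64(296.75), np.float64(295.87), np.float64(294.99), np.float64(294.11), np.float64(293.23), np.float64(292.35), np.float64(291.47), np.float64(290.59), np.float64(289.71), np.float64(288.83)]
```

```bash
python3 -c "
from h import *
print(ctrl.job_done()); s=ctrl.read_state();print(s['time'],s['tool_pos'],s['contact_force'],s['grip_width'])"
```

```text
the job is handed in; nothing more can be done
None
the job is handed in; nothing more can be done
```

The job is handed in at about 21 s of the 58 s allowed. The shutter is fully open and the red paddle is held in the slot, with its band level with the lid's top as far as I can measure.

- **Shutter:** I gripped the knob and slid it about 54 mm to its stop. It stopped moving while the force rose to about 8 N. The later pictures show it still open.
- **Paddle:** I gripped the red handle at 60 N, lifted it out of its stand and lined the blade up with the slot using the wrist camera. I corrected by up to 2.6 mm on the way, then lowered it in steps.

**Last checks**
- The outside force averaged 0.03, 0.17 and −1.98 N in x, y and z. That is only the paddle's weight, as when it hung free, so it is neither resting on the floor nor forced against the slot.
- The blade is centred in the slot to within about 0.5 mm in the wrist picture.
- From the grip height and the TCP reading, the middle of the band is at 0.110 m.
- In the last scene picture the blue paddle and the other things look where they were.

**Where measurements disagreed**
- The side camera's two readings of the band's middle differ: about 0.1105 m from the band's top edge and about 0.108 m from how much of the band shows. The true level could be off by 1–2 mm.
- The network's slot position in the wrist picture was about 2 mm off, so I used the edges I read from the picture.
- The first grasp height was about 2 mm off and the jaws 1.3 mm to one side. I corrected both before gripping.

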